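Load the shaker platform

TASK

Load the laboratory shaker for its run: stand each of the four capped conical flasks from the bench in the clamp of its own size on the shaker's platform. Lower each flask all the way down onto the floor of its clamp before letting go, keep the flasks upright throughout, and leave the amber bottle and the mug of pens where they are.

Things in the scene. Friction and masses are not known exactly. Their poses are not given: they have to be found in the camera images.
- flask_50_mid (a point): Smallest of four frosted clear-plastic conical (Erlenmeyer) flasks, 50 ml, loose, upright on the bench: 88 mm high, flat base 52 mm across, neck 24 mm; its top is a fixed round blue screw cap, 30 mm across, 22 mm high, good to grip. About 35 g. Point: on its axis, half-way up, 44 mm above its underside; z up along the axis.
- clamp_50: Smallest of four round steel clamps, for the 50 ml flask, fixed on the shaker's platform (300 mm square, top 98 mm above the bench). 3 mm floor disc; four upright arms, 60 mm across inside (4 mm play round the base), straight to 22 mm, then flared out; 36 mm high, 84 mm across the tips. Origin: centre of its underside, z up; a seated flask's underside is 3 mm above it.
- flask_125_mid (a point): Second smallest of four frosted clear-plastic conical (Erlenmeyer) flasks, 125 ml, loose, upright on the bench: 116 mm high, flat base 68 mm across, neck 30 mm; its top is a fixed round blue screw cap, 38 mm across, 24 mm high, good to grip. About 65 g. Point: on its axis, half-way up, 58 mm above its underside; z up along the axis.
- clamp_125: Second smallest of four round steel clamps, for the 125 ml flask, fixed on the shaker's platform (300 mm square, top 98 mm above the bench). 3 mm floor disc; four upright arms, 76 mm across inside (4 mm play round the base), straight to 29 mm, then flared out; 43 mm high, 100 mm across the tips. Origin: centre of its underside, z up; a seated flask's underside is 3 mm above it.
- flask_250_mid (a point): Second largest of four frosted clear-plastic conical (Erlenmeyer) flasks, 250 ml, loose, upright on the bench: 142 mm high, flat base 85 mm across, neck 30 mm; its top is a fixed round blue screw cap, 38 mm across, 24 mm high, good to grip. About 100 g. Point: on its axis, half-way up, 71 mm above its underside; z up along the axis.
- clamp_250: Second largest of four round steel clamps, for the 250 ml flask, fixed on the shaker's platform (300 mm square, top 98 mm above the bench). 3 mm floor disc; four upright arms, 93 mm across inside (4 mm play round the base), straight to 36 mm, then flared out; 50 mm high, 117 mm across the tips. Origin: centre of its underside, z up; a seated flask's underside is 3 mm above it.
- flask_500_mid (a point): Largest of four frosted clear-plastic conical (Erlenmeyer) flasks, 500 ml, loose, upright on the bench: 180 mm high, flat base 104 mm across, neck 36 mm; its top is a fixed round blue screw cap, 45 mm across, 27 mm high, good to grip. About 170 g. Point: on its axis, half-way up, 90 mm above its underside; z up along the axis.
- clamp_500: Largest of four round steel clamps, for the 500 ml flask, fixed on the shaker's platform (300 mm square, top 98 mm above the bench). 3 mm floor disc; four upright arms, 112 mm across inside (4 mm play round the base), straight to 45 mm, then flared out; 59 mm high, 136 mm across the tips. Origin: centre of its underside, z up; a seated flask's underside is 3 mm above it.
- amber_bottle: Bystander, not to be moved: an amber glass reagent bottle with a blue cap, 64 mm across and 125 mm high, loose on the bench. Origin: centre of its underside.
- pen_mug: Bystander, not to be moved: a white mug with pens in it, 80 mm across with a handle that reaches 67 mm from the axis on its +y side, 145 mm high with the pens, loose on the bench. Origin: centre of its underside.

How it is judged:
At the end, for the whole second after the job is handed in: Each flask stands in the clamp of its own size: its axis within 10 mm of the clamp's axis, its underside within 6 mm of the clamp's floor, leaning less than 0.1 rad, at rest and let go (horizontal distance between flask_50_mid and clamp_50 below 0.01 m and z of flask_50_mid in the frame of clamp_50 between 0.041 and 0.053 m and angle between each of flask_50_mid, flask_125_mid, flask_250_mid, flask_500_mid's own z axis and vertical below 0.1 rad and linear speed of each of flask_50, flask_125, flask_250, flask_500 below 0.02 m/s and horizontal distance between flask_125_mid and clamp_125 below 0.01 m and z of flask_125_mid in the frame of clamp_125 between 0.055 and 0.067 m and horizontal distance between flask_250_mid and clamp_250 below 0.01 m and z of flask_250_mid in the frame of clamp_250 between 0.068 and 0.08 m and horizontal distance between flask_500_mid and clamp_500 below 0.01 m and z of flask_500_mid in the frame of clamp_500 between 0.087 and 0.099 m); the robot touches nothing.
It fails at once if a flask is let go above its clamp and falls in (more than 20 mm above the clamp's floor) ((horizontal distance between flask_50_mid and clamp_50 below 0.03 m and z of flask_50_mid in the frame of clamp_50 above 0.067 m and contact force between the fingers and flask_50 below 0.02 N) or (horizontal distance between flask_125_mid and clamp_125 below 0.03 m and z of flask_125_mid in the frame of clamp_125 above 0.081 m and contact force between the fingers and flask_125 below 0.02 N) or (horizontal distance between flask_250_mid and clamp_250 below 0.03 m and z of flask_250_mid in the frame of clamp_250 above 0.094 m and contact force between the fingers and flask_250 below 0.02 N) or (horizontal distance between flask_500_mid and clamp_500 below 0.03 m and z of flask_500_mid in the frame of clamp_500 above 0.113 m and contact force between the fingers and flask_500 below 0.02 N)).
It fails at once if a flask is tipped over (leaning more than 0.6 rad) (angle between any of flask_50_mid, flask_125_mid, flask_250_mid, flask_500_mid's own z axis and vertical above 0.6 rad).
It fails at once if the amber bottle or the mug is moved by more than 20 mm (distance of any of amber_bottle, pen_mug from where it was at the start of the episode above 0.02 m).
It also fails if it takes over 99 s, if anything falls off the work surface, if the arm or the gripper's body presses on something with over 40 N, if the wrist force passes 120 N, or if a joint passes its speed limit or range.

ROBOT

A 7-joint arm with a two-finger parallel gripper is mounted at the origin on the work surface. World frame = base frame: x ahead of the robot, y to its left, z up, the work surface at z = 0. Lengths are in m, angles in rad, forces in N, time in s.
With the tool pointing down it reaches from about 0.425 to 0.925 m from the base axis. Payload 6.8 kg.
Tool frame: the origin (TCP) lies on the centre line of the jaws, within the pads' length; the fingertips stand 11 mm ahead of it and the grasp point (between the pads) lies 8 mm behind it (tip_reach is the z of the fingertips in the tool frame, in m); z points along the fingers, y is the line along which they close (so a half turn about z gives the same grasp; the last joint's range is limited). The gripper opens to 88 mm and grips with 3 to 60 N. Pads are 20 mm wide; open, the fingers measure 115 mm over their backs; the gripper's body (75 mm by 178 mm) begins 61 mm behind the grasp point.
Start: joints at [1.016, 0.477, 0.022, 1.555, -0.011, 1.109, -0.083], TCP at [0.292, -0.609, 0.234] pointing down, gripper open.
Joint ranges: [-2.96, 2.96], [-0.34, 2.1], [-1.41, 1.46], [0.24, 2.44], [-1.37, 4.51], [0.17, 1.92], [-2.96, 2.96]. Speed limits (rad/s): [2.39, 2.39, 3.14, 3.14, 3.14, 3.14, 3.14].

INTERFACE

Orientations are given as [roll, pitch, yaw] about the fixed x, y, z axes, in that order (R = Rz(yaw) Ry(pitch) Rx(roll)).
In Python, from station import * gives the robot as it stands. The module is installed in compiled form; this text tells all that it offers.
- The arm moves only by the shell command python3 -m pendant 'ROWS' [FORCE]. ROWS is a JSON object of lists of equal length, an entry for each row: "hand": the opening, from 0 (shut) to 1 (fully open); "translation": the shift along the world's x, y, z in mm, a list of three; "spin": the turn about the world's z in rad. A call has 1 to 5 rows; each row shifts and turns the commanded pose from where the row before left it; what a row does not reach is not made up. A row lasts 1/10 s, in which the tool goes at most 50 mm and 8.59 degrees, less where a joint would pass 70% of its speed; a pose out of reach is approached as far as the arm can. A call with a gripper value outside its range is refused whole. The fingers move at their own pace and stop on an object; FORCE is the grip in N (left out, the last holds). Time passes only in rows, so rows that do not move let the fingers close. It gives the time, the measured TCP pose, the force, the opening and the grip force at its end, in the units of the state.
- get_obs(): the state, without advancing time (a new reading comes with each control period).
- camera(name): name is "scene" or "side" or "wrist"; returns (picture, depth): 384x512x3 uint8, red, green, blue; 384x512 float32, m along the optical axis (not along the pixel's ray), 0 where there is no reading.
- camera_model(name): a dict with "camera_matrix" (3x3 intrinsics, pixels), "k1" (the pictures are not rectified: a ray, as slopes to the right and down, at radius r is drawn at 1 + k1 r^2 times it, then the intrinsics apply), "R" (3x3) and "t" (3): a world point X has camera coordinates R X + t; the wrist camera has in their place "T_tool_cam" (4x4, takes a point from camera to tool coordinates, whose origin is the TCP and whose axes are the flange's). Camera axes: x right, y down, z forward; pixel columns grow to the right and rows downward; lengths in m; the calibration is good to about 2 mm. A picture is of the moment at which its call begins: read the wrist's pose just before it. camera_model takes no time and is no camera call.
- finish_job(): hands the job in; it is judged then, once.
The state is a dict: "t": time; "q": joint angles; "joint_vel": joint speeds; "effort": joint torques, N m; "tcp_pos": TCP position; "orientation": TCP orientation; "force": force on the tool from outside, world axes, zero at the start; "moment": the same for the moment, N m; "opening": opening from 0.0 (shut) to 1.0 (fully open); "gripper_force": force on a finger pad.
Only numpy, scipy, OpenCV 4.12 (cv2) and the standard library are available. Lean on these libraries where they do the work, as an engineer would, in place of code of your own. Each camera call takes 0.05 s, during which the arm holds its last target. There are 200 camera calls.

## Working session

There is one attempt and no reset: what is moved stays moved. The work goes in short steps, Python scripts to look and compute and a shell command to move; the robot and the scene stay as the last step left them, time stands still between calls to the robot, and variables do not carry over. Pictures are saved under pics/ and viewed, at most 14 in all, crops included, and the job is handed in when it is done.

```bash
mkdir -p pics
cat > h.py <<'E'
from station import *
import numpy as np, cv2
from scipy.spatial.transform import Rotation as Ro
def world(name,uv,d,pose=None):
    m=camera_model(name);K=np.array(m["camera_matrix"]);k=m["k1"]
    p=cv2.undistortPoints(np.array(uv,float).reshape(-1,1,2),K,np.array([k,0,0,0,0.]))[:,0]
    d=np.array(d,float).reshape(-1)
    c=np.c_[p*d[:,None],d]
    if name=="wrist":
        T=np.array(m["T_tool_cam"]);c=c@T[:3,:3].T+T[:3,3]
        return c@Ro.from_euler('xyz',pose[1]).as_matrix().T+pose[0]
    return (c-np.array(m["t"]))@np.array(m["R"])
def cloud(name):
    o=get_obs();pose=(np.array(o["tcp_pos"]),np.array(o["orientation"]))
    im,d=camera(name);h,w=d.shape
    u,v=np.meshgrid(np.arange(w),np.arange(h))
    P=world(name,np.c_[u.ravel(),v.ravel()],d.ravel(),pose).reshape(h,w,3)
    P[d==0]=np.nan
    return im,d,P
E
python3 - <<'E'
from h import *
print(get_obs())
for n in("scene","side"):
    im,d,P=cloud(n);np.savez(n+".npz",im=im,d=d,P=P)
    cv2.imwrite(f"pics/{n}0.png",im[:,:,::-1]); print(n,np.array(camera_model(n)["R"]).round(2).tolist(),camera_model(n)["t"])
E
```

```text
{'t': 0.0, 'q': array([ 1.01592069,  0.47777968,  0.0223561 ,  1.55643407, -0.01147025,
        1.10929332, -0.08307063]), 'joint_vel': array([-0.00095924,  0.00042128,  0.00078357,  0.00041384,  0.000135  ,
       -0.00123535, -0.00102464]), 'effort': array([ 5.34982773e-04, -5.82845879e+01,  1.53517563e+00, -2.72607136e+01,
       -5.42485679e-02,  1.69135141e-02,  1.86150814e-04]), 'tcp_pos': array([ 0.29136294, -0.60824079,  0.23270307]), 'orientation': array([-3.13981430e+00,  1.65889904e-04,  4.46825664e-01]), 'force': array([-0.57477855,  0.44315126,  0.15332512]), 'moment': array([-0.01923795, -0.01841571,  0.04108852]), 'gripper_force': 0.0, 'opening': 1.0012176406257551}
scene [[0.89, 0.46, 0.01], [0.31, -0.58, -0.76], [-0.34, 0.68, -0.65]] [-0.43998856 -0.13435452  1.17528482]
side [[-0.89, -0.46, -0.02], [-0.2, 0.43, -0.88], [0.41, -0.78, -0.47]] [0.44513035 0.23684387 0.90272964]
```

View pics/scene0.png

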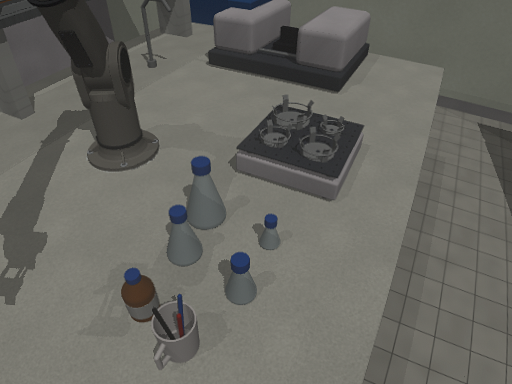

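View pics/side0.png

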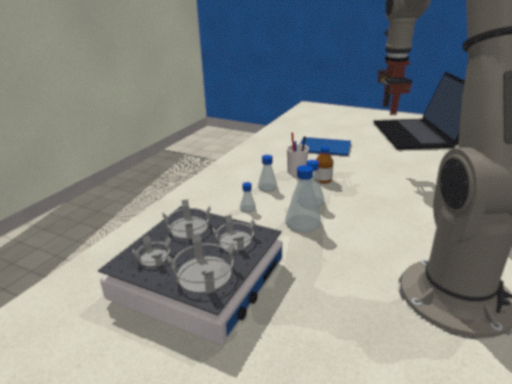

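The scene view shows the caps at about (201,165) for 500, (178,214) for 250, (271,221) for 50 and (240,262) for 125. The clamps are at about (292,118), (275,137), (318,149) and (332,127). Next I'll work out their positions.

Run:
```python
from h import *
S=dict(np.load("scene.npz"));D=dict(np.load("side.npz"))
def blue(im):
    h=cv2.cvtColor(im,cv2.COLOR_RGB2HSV);return ((h[...,0]>100)&(h[...,0]<130)&(h[...,1]>150)&(h[...,2]>60)).astype(np.uint8)
for n,X in(("scene",S),("side",D)):
    k,l,s,c=cv2.connectedComponentsWithStats(blue(X["im"]))
    for i in range(1,k):
        if 25<s[i,4]<900:
            p=X["P"][l==i];p=p[~np.isnan(p[:,0])]
            if len(p)<10: continue
            zt=np.percentile(p[:,2],90);t=p[p[:,2]>zt-.006]
            print(n,c[i].round(0),s[i,4],"med",np.median(p,0).round(3),"ztop",zt.round(3),"topmid",((t.min(0)+t.max(0))/2).round(3))
# rough clamps: ring centre pixels
for n,X,L in(("scene",S,{"500":(292,120),"125":(275,138),"250":(318,150),"50":(332,129)}),("side",D,{"500":(203,268),"125":(235,236),"250":(190,224),"50":(153,256)})):
    for a,(u,v) in L.items():print(n,a,np.nanmedian(X["P"][v-2:v+3,u-2:u+3].reshape(-1,3),0).round(3))
# height map of platform
Q=np.concatenate([S["P"].reshape(-1,3),D["P"].reshape(-1,3)]);C=np.concatenate([S["im"].reshape(-1,3),D["im"].reshape(-1,3)])
print("plat z",[np.nanmedian(q[(q[:,2]>.08)&(q[:,2]<.106)][:,2]).round(4) for q in(S["P"].reshape(-1,3),D["P"].reshape(-1,3))])
x0=np.nanmedian(S["P"][130:150,290:300].reshape(-1,3),0);print(x0)
W=np.zeros((520,720,3),np.uint8)+40
s=1300;cx,cy=x0[0],x0[1]
for P,col in((S["P"],(0,255,255)),(D["P"],(255,120,255))):
    q=P.reshape(-1,3);q=q[(q[:,2]>.108)&(q[:,2]<.19)&(abs(q[:,0]-cx)<.2)&(abs(q[:,1]-cy)<.2)]
    for p in q:cv2.circle(W,(int(360+(p[0]-cx)*s),int(260-(p[1]-cy)*s)),1,col,-1)
cv2.imwrite("pics/map.png",W)
```

```text
scene [243.   0.] 40 med [-0.046  0.917  0.279] ztop 0.281 topmid [-0.067  0.926  0.279]
scene [180. 209.] 32 med [ 0.448 -0.254  0.143] ztop 0.144 topmid [ 0.443 -0.259  0.143]
scene [271. 218.] 54 med [ 0.606 -0.141  0.089] ztop 0.09 topmid [ 0.605 -0.14   0.089]
scene [240. 259.] 197 med [ 0.612 -0.295  0.116] ztop 0.117 topmid [ 0.612 -0.295  0.116]
side [328. 146.] 516 med [ 0.515 -0.707  0.014] ztop 0.075 topmid [ 0.496 -0.435  0.12 ]
side [267. 159.] 57 med [ 0.605 -0.279  0.111] ztop 0.117 topmid [ 0.609 -0.285  0.115]
side [307. 169.] 245 med [ 0.419 -0.123  0.17 ] ztop 0.18 topmid [ 0.415 -0.128  0.178]
side [247. 186.] 43 med [ 0.6   -0.127  0.084] ztop 0.089 topmid [ 0.602 -0.129  0.086]
side [258. 284.] 68 med [0.389 0.213 0.049] ztop 0.056 topmid [0.387 0.218 0.055]
side [245. 302.] 44 med [0.388 0.272 0.05 ] ztop 0.057 topmid [0.388 0.276 0.055]
side [232. 321.] 82 med [0.387 0.329 0.049] ztop 0.058 topmid [0.387 0.326 0.056]
scene 500 [0.483 0.276 0.101]
scene 125 [0.478 0.156 0.1  ]
scene 250 [0.613 0.156 0.1  ]
scene 50 [0.613 0.284 0.101]
side 500 [0.489 0.27  0.101]
side 125 [0.487 0.139 0.101]
side 250 [0.576 0.19  0.141]
side 50 [0.612 0.285 0.102]
plat z [np.float64(0.0971), np.float64(0.0981)]
[0.53131343 0.17576581 0.09741832]
```

View pics/map.png

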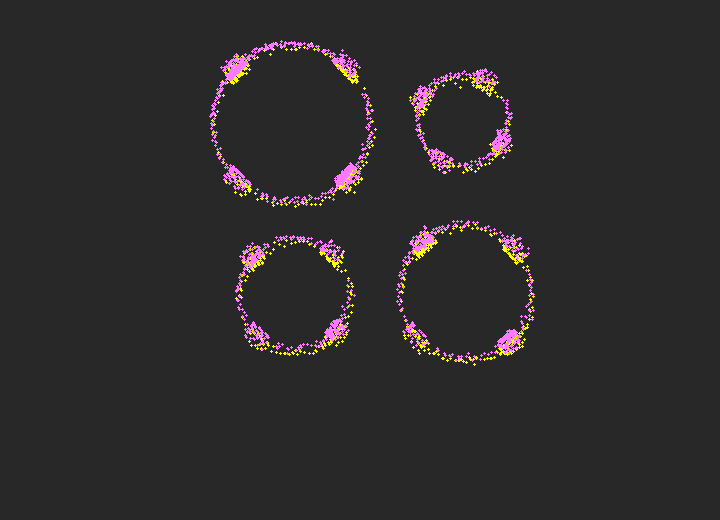

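The map shows all four clamp rings cleanly. I'll fit circles to the rings, and to the caps using their known radii.

```bash
cat > fit.py <<'E'
from h import *
from scipy.optimize import least_squares as LS
def circ(p,c,r=None):
    if r is None:
        f=LS(lambda a:np.hypot(p[:,0]-a[0],p[:,1]-a[1])-a[2],[*c,.04],loss='soft_l1',f_scale=.002)
    else: f=LS(lambda a:np.hypot(p[:,0]-a[0],p[:,1]-a[1])-r,c,loss='soft_l1',f_scale=.002)
    return f.x.round(4)
def sel(P,c,r0,r1,z0,z1):
    q=P.reshape(-1,3);d=np.hypot(q[:,0]-c[0],q[:,1]-c[1]);return q[(d>r0)&(d<r1)&(q[:,2]>z0)&(q[:,2]<z1)]
CL={"500":(.478,.283,.059),"125":(.479,.150,.041),"250":(.613,.150,.05),"50":(.611,.281,.034)}
FL={"500":(.416,-.13,.18,.0225,.027),"125":(.612,-.30,.116,.019,.024),"250":(.44,-.25,.142,.019,.024),"50":(.605,-.14,.088,.015,.022)}
E
python3 - <<'E'
from fit import *
S=np.load("scene.npz")["P"];D=np.load("side.npz")["P"]
for k,(x,y,r) in CL.items():
    for n,P in(("scene",S),("side",D),("both",np.concatenate([S,D]))):
        q=sel(P,(x,y),r-.014,r+.014,.108,.17);print(k,n,len(q),circ(q,(x,y)))
for k,(x,y,h,r,ch) in FL.items():
    for n,P in(("scene",S),("side",D)):
        q=sel(P,(x,y),0,.045,h-ch+.002,h-.005)
        t=sel(P,(x,y),0,.045,h-.004,h+.006)
        print(k,n,len(q),circ(q,(x,y),r) if len(q)>5 else "", "top",len(t),((t.min(0)+t.max(0))/2).round(4) if len(t) else "")
for k,c in(("amber",(.44,-.38)),("mug",(.55,-.43))):
    q=sel(S,c,0,.09,.03,.2);print(k,np.nanmin(q,0).round(3),np.nanmax(q,0).round(3))
q=S.reshape(-1,3)
for uv in((133,276),(175,330)):print(S[uv[1],uv[0]].round(3))
E
```

```text
500 scene 351 [0.4795 0.2789 0.0598]
500 side 738 [0.4786 0.2821 0.0595]
500 both 1089 [0.4788 0.281  0.0597]
125 scene 251 [0.4817 0.1463 0.0423]
125 side 367 [0.4806 0.1505 0.0422]
125 both 618 [0.481  0.1488 0.0424]
250 scene 340 [0.6129 0.1481 0.0502]
250 side 399 [0.6124 0.1522 0.0506]
250 both 739 [0.6125 0.1503 0.0506]
50 scene 174 [0.6106 0.2807 0.0345]
50 side 343 [0.6103 0.2845 0.035 ]
50 both 517 [0.6103 0.2832 0.0348]
500 scene 124 [ 0.416  -0.1315] top 177 [ 0.4181 -0.1346  0.1789]
500 side 104 [ 0.4184 -0.1319] top 104 [ 0.4176 -0.1282  0.1788]
125 scene 98 [ 0.6106 -0.293 ] top 251 [ 0.6112 -0.2942  0.1157]
125 side 53 [ 0.612  -0.2929] top 46 [ 0.6105 -0.2916  0.1156]
250 scene 102 [ 0.439  -0.2602] top 195 [ 0.4408 -0.2614  0.1414]
250 side 32 [ 0.4417 -0.2596] top 62 [ 0.4406 -0.2581  0.1408]
50 scene 55 [ 0.6041 -0.1369] top 104 [ 0.605  -0.1378  0.0875]
50 side 44 [ 0.606  -0.1372] top 40 [ 0.6042 -0.1353  0.0873]
amber [ 0.423 -0.458  0.03 ] [ 0.488 -0.29   0.128]
mug [ 0.46  -0.517  0.03 ] [ 0.606 -0.398  0.15 ]
[ 0.461 -0.428  0.125]
[ 0.541 -0.435  0.006]
```

```bash
python3 -m pendant '{"hand":[1,1,1,1,1],"translation":[[13,19,0],[26,39,0],[26,39,0],[26,39,0],[26,39,0]],"spin":[0,0,0,0,0]}' 25
python3 -m pendant '{"hand":[1,1,1,1,1],"translation":[[26,39,0],[26,39,0],[26,39,-8],[26,39,-8],[26,39,-8]],"spin":[0,0,0,0,0]}'
python3 -m pendant '{"hand":[0.6,0.6,0.6,0.6,0.6],"translation":[[26,39,-8],[26,39,-8],[13,22,-8],[0,0,0],[0,0,0]],"spin":[0,0,0,0,0]}'
python3 - <<'E'
from h import *
im,d,P=cloud("wrist");np.savez("w1.npz",im=im,d=d,P=P);cv2.imwrite("pics/w1.png",im[:,:,::-1])
from fit import *
for k in("50","125"):
    x,y,h,r,ch=FL[k]
    q=sel(P,(x,y),0,.045,h-ch+.002,h-.005);t=sel(P,(x,y),0,.03,h-.004,h+.006)
    print(k,len(q),circ(q,(x,y),r) if len(q)>5 else "",len(t),((t.min(0)+t.max(0))/2).round(4) if len(t) else "")
o=get_obs();print(o["tcp_pos"],o["orientation"],o["q"],o["t"],o["opening"])
E
```

```text
t: 0.6
tcp_pos: [0.4092, -0.4319, 0.2333]
orientation: [-3.141, 0.0, 0.447]
force: [0.7, 0.8, 0.2]
opening: 1.001
gripper_force: 0.0
t: 1.1
tcp_pos: [0.5392, -0.237, 0.2092]
orientation: [-3.141, 0.0, 0.447]
force: [1.1, -1.0, -0.4]
opening: 0.999
gripper_force: 0.0
t: 1.6
tcp_pos: [0.6033, -0.1387, 0.185]
orientation: [-3.141, 0.001, 0.448]
force: [-0.1, 0.2, 0.8]
opening: 0.609
gripper_force: 0.0
50 134 [ 0.6041 -0.1369] 1080 [ 0.6048 -0.1366  0.0871]
125 425 [ 0.6109 -0.2928] 163 [ 0.6242 -0.2869  0.1146]
[ 0.60299827 -0.14008941  0.18543424] [3.14122947e+00 1.23056275e-03 4.45610631e-01] [ 0.25250728  0.44001482 -0.16622496  1.73307062  0.08631888  0.97642803
 -1.07180128] 1.65 0.6036870029414569
```

View pics/w1.png

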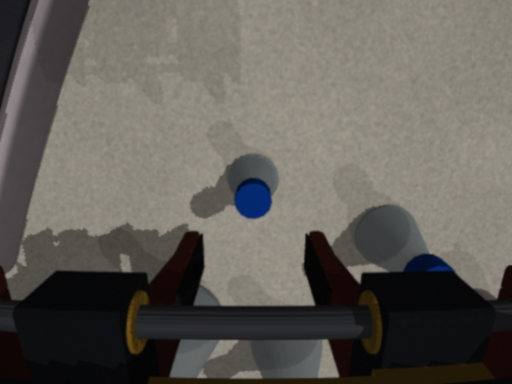

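The wrist view shows the 50 ml flask's cap at (253,198), between the fingers, and it agrees with the earlier fits. I'll go down, grip and lift.

```bash
python3 -m pendant '{"hand":[0.6,0.6,0.6,0.6,0.6],"translation":[[2,2,-20],[0,0,-36],[0,0,-36],[0,0,-16],[0,0,-8]],"spin":[0,0,0,0,0]}'
python3 -m pendant '{"hand":[0,0,0,0,0],"translation":[[0,0,0],[0,0,0],[0,0,0],[0,0,0],[0,0,0]],"spin":[0,0,0,0,0]}' 20
python3 -m pendant '{"hand":[0,0,0,0,0],"translation":[[0,0,0],[0,0,15],[0,0,35],[0,0,40],[0,0,40]],"spin":[0,0,0,0,0]}'
```

```text
t: 2.15
tcp_pos: [0.6044, -0.1383, 0.0685]
orientation: [-3.141, 0.002, 0.445]
force: [-0.3, 0.6, 0.1]
opening: 0.6
gripper_force: 0.0
t: 2.65
tcp_pos: [0.6068, -0.1369, 0.0711]
orientation: [3.14, -0.002, 0.447]
force: [0.0, -0.4, 6.0]
opening: 0.337
gripper_force: 20.0
t: 3.15
tcp_pos: [0.6052, -0.1366, 0.2018]
orientation: [-3.141, 0.0, 0.447]
force: [1.1, -0.2, -0.6]
opening: 0.338
gripper_force: 20.0
```

```bash
python3 -m pendant '{"hand":[0,0,0,0,0],"translation":[[0,10,20],[0,30,20],[1,42,0],[1,42,0],[1,42,0]],"spin":[0,0,0,0,0]}'
python3 -m pendant '{"hand":[0,0,0,0,0],"translation":[[1,42,0],[1,42,0],[0,42,0],[0,42,0],[0,40,0]],"spin":[0,0,0,0,0]}'
python3 -m pendant '{"hand":[0,0,0,0,0],"translation":[[1,30,0],[0,15,0],[0,0,0],[0,0,0],[0,0,0]],"spin":[0,0,0,0,0]}'
cat > look.py <<'E'
from fit import *
import sys
im,d,P=cloud("wrist");cv2.imwrite(f"pics/{sys.argv[1]}.png",im[:,:,::-1])
for k,(x,y,r) in CL.items():
    q=sel(P,(x,y),r-.014,r+.014,.108,.16);print(k,len(q),circ(q,(x,y)) if len(q)>20 else "")
S=[cloud("wrist")[2] for _ in range(1)]
o=[get_obs()]
print(o[0]["tcp_pos"],o[0]["orientation"],o[0]["q"].round(2),o[0]["t"])
E
python3 look.py w2
```

```text
t: 3.65
tcp_pos: [0.6083, 0.0307, 0.241]
orientation: [3.141, -0.001, 0.446]
force: [1.2, 0.3, 0.4]
opening: 0.337
gripper_force: 20.0
t: 4.15
tcp_pos: [0.6101, 0.2391, 0.2407]
orientation: [-3.142, -0.0, 0.447]
force: [0.1, -0.2, -0.3]
opening: 0.343
gripper_force: 20.0
t: 4.65
tcp_pos: [0.6124, 0.2794, 0.2398]
orientation: [3.14, 0.0, 0.444]
force: [-1.3, -0.6, -1.1]
opening: 0.335
gripper_force: 20.0
500 928 [0.4835 0.2788 0.0583]
125 263 [0.4867 0.1512 0.0424]
250 1878 [0.6136 0.1524 0.0505]
50 1294 [0.6102 0.2834 0.0357]
[0.6122888  0.27993671 0.23982431] [3.14055869e+00 1.68785309e-04 4.43958580e-01] [-0.32  0.49 -0.28  1.54  0.15  1.14 -1.76] 4.75
```

View pics/w2.png

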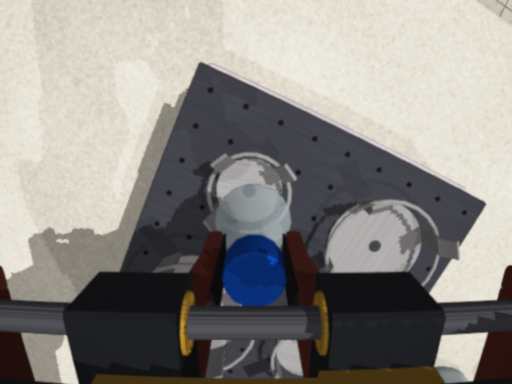

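The view shows the 50 ml flask hanging over its clamp, with the clamp disc centred near (250,190). The fit says to shift by about (-1,+3) mm before lowering.

```bash
python3 -m pendant '{"hand":[0,0,0,0,0],"translation":[[-1,3,0],[0,0,-20],[0,0,-20],[0,0,-12],[0,0,-8]],"spin":[0,0,0,0,0]}'
python3 -m pendant '{"hand":[0,0,0,0,0],"translation":[[0,0,-5],[0,0,-3],[0,0,-1],[0,0,0],[0,0,0]],"spin":[0,0,0,0,0]}'
```

```text
t: 5.25
tcp_pos: [0.6103, 0.2849, 0.1786]
orientation: [3.142, 0.001, 0.446]
force: [0.4, -0.4, -0.0]
opening: 0.336
gripper_force: 20.0
t: 5.75
tcp_pos: [0.6111, 0.2858, 0.1722]
orientation: [-3.141, -0.002, 0.447]
force: [-1.9, -0.7, 5.3]
opening: 0.337
gripper_force: 20.0
```

```bash
python3 -m pendant '{"hand":[0.45,0.6,0.6,0.6,0.6],"translation":[[0,0,0],[0,0,0],[0,0,0],[0,0,20],[0,0,40]],"spin":[0,0,0,0,0]}'
python3 -m pendant '{"hand":[0.6,0.6,0.6,0.6,0.6],"translation":[[0,0,40],[0,0,10],[0,0,0],[0,0,0],[0,0,0]],"spin":[0,0,0,0,0]}'
cat > chk.py <<'E'
from fit import *
import sys
C={"500":(.479,.281),"125":(.481,.149),"250":(.6126,.151),"50":(.6105,.283)}
for n in("scene","side"):
    im,d,P=cloud(n);np.savez(n+".npz",im=im,d=d,P=P)
    for k in sys.argv[1:]:
        h,r,ch=FL[k][2:]
        q=sel(P,C[k],0,.04,.101+h-ch+.002,.101+h-.005);t=sel(P,C[k],0,.04,.101+h-.01,.101+h+.03)
        print(n,k,len(q),circ(q,C[k],r) if len(q)>5 else "","ztop",np.median(t[:,2]).round(4) if len(t) else "","expect",.101+h)
    for k in FL:
        h,r,ch=FL[k][2:]
        q=sel(P,FL[k][:2],0,.045,h-ch+.002,h-.005)
        if len(q)>25: print("  bench",n,k,circ(q,FL[k][:2],r))
E
python3 chk.py 50
```

```text
t: 6.25
tcp_pos: [0.6088, 0.284, 0.2275]
orientation: [3.141, 0.007, 0.447]
force: [1.2, -0.1, -0.0]
opening: 0.602
gripper_force: 0.0
t: 6.75
tcp_pos: [0.6098, 0.2846, 0.2783]
orientation: [3.141, 0.004, 0.447]
force: [-0.3, -0.4, -0.2]
opening: 0.603
gripper_force: 0.0
scene 50 48 [0.6073 0.2844] ztop 0.1892 expect 0.189
  bench scene 500 [ 0.416  -0.1315]
  bench scene 125 [ 0.6107 -0.2931]
  bench scene 250 [ 0.4392 -0.2604]
side 50 88 [0.609  0.2846] ztop 0.1883 expect 0.189
  bench side 500 [ 0.418  -0.1313]
  bench side 125 [ 0.6122 -0.2923]
  bench side 250 [ 0.4417 -0.2596]
```

The 50 ml flask is seated: its top is at the expected height and it is within about 3 mm of centre. Next is the 250 ml flask.

```bash
python3 -m pendant '{"hand":[0.65,0.65,0.65,0.65,0.65],"translation":[[-7,-22,0],[-14,-45,0],[-14,-45,0],[-14,-45,0],[-14,-45,0]],"spin":[0,0,0,0,0]}'
python3 -m pendant '{"hand":[0.65,0.65,0.65,0.65,0.65],"translation":[[-14,-45,0],[-14,-45,0],[-14,-45,0],[-14,-45,0],[-14,-45,0]],"spin":[0,0,0,0,0]}'
python3 -m pendant '{"hand":[0.65,0.65,0.65,0.65,0.65],"translation":[[-14,-45,0],[-14,-45,-20],[-8,-27,-30],[0,0,-25],[0,0,0]],"spin":[0,0,0,0,0]}'
python3 - <<'E'
from h import *
print(get_obs()["q"].round(2))
E
python3 -m pendant '{"hand":[0.65],"translation":[[0,0,0]],"spin":[0]}'
```

```text
t: 7.35
tcp_pos: [0.5465, 0.0814, 0.2798]
orientation: [-3.141, 0.001, 0.447]
force: [0.6, -0.4, -0.7]
opening: 0.65
gripper_force: 0.0
t: 7.85
tcp_pos: [0.4764, -0.1434, 0.2801]
orientation: [-3.141, 0.001, 0.447]
force: [1.0, -0.1, -0.2]
opening: 0.652
gripper_force: 0.0
t: 8.35
tcp_pos: [0.4391, -0.2574, 0.2025]
orientation: [-3.136, 0.005, 0.445]
force: [0.5, -0.4, -0.6]
opening: 0.653
gripper_force: 0.0
[ 0.42  0.24 -0.02  1.97  0.01  0.93 -0.72]
t: 8.45
tcp_pos: [0.4421, -0.257, 0.206]
orientation: [-3.14, 0.001, 0.448]
force: [0.5, 0.2, -0.3]
opening: 0.648
gripper_force: 0.0
```

```bash
python3 -m pendant '{"hand":[0.65,0.65,0.65,0.65,0.65],"translation":[[0,-3,-10],[0,0,-30],[0,0,-25],[0,0,-12],[0,0,-5]],"spin":[0,0,0,0,0]}'
python3 -m pendant '{"hand":[0,0,0,0,0],"translation":[[0,0,0],[0,0,0],[0,0,0],[0,0,0],[0,0,0]],"spin":[0,0,0,0,0]}' 25
python3 -m pendant '{"hand":[0,0,0,0,0],"translation":[[0,0,15],[0,0,35],[0,0,40],[0,0,40],[0,0,40]],"spin":[0,0,0,0,0]}'
python3 -m pendant '{"hand":[0],"translation":[[0,0,0]],"spin":[0]}'
```

```text
t: 8.95
tcp_pos: [0.4421, -0.2603, 0.1235]
orientation: [-3.141, 0.0, 0.448]
force: [-0.1, 0.1, 0.0]
opening: 0.654
gripper_force: 0.0
t: 9.45
tcp_pos: [0.4427, -0.2609, 0.1251]
orientation: [3.14, -0.001, 0.447]
force: [0.1, 0.6, 5.2]
opening: 0.43
gripper_force: 25.0
t: 9.95
tcp_pos: [0.4415, -0.2606, 0.2957]
orientation: [-3.141, 0.0, 0.447]
force: [1.1, -0.6, -1.9]
opening: 0.426
gripper_force: 25.0
t: 10.05
tcp_pos: [0.4445, -0.262, 0.2997]
orientation: [3.134, -0.007, 0.446]
force: [0.5, 0.1, -1.2]
opening: 0.426
gripper_force: 25.0
```

```bash
python3 -m pendant '{"hand":[0,0,0,0,0],"translation":[[20,0,5],[40,5,5],[35,25,0],[10,42,0],[10,42,0]],"spin":[0,0,0,0,0]}'
python3 -m pendant '{"hand":[0,0,0,0,0],"translation":[[10,42,0],[10,42,0],[10,42,0],[10,42,0],[6,42,0]],"spin":[0,0,0,0,0]}'
python3 -m pendant '{"hand":[0,0,0,0,0],"translation":[[5,42,0],[4,30,0],[0,12,0],[0,0,0],[0,0,0]],"spin":[0,0,0,0,0]}'
python3 look.py w3
```

```text
t: 10.55
tcp_pos: [0.5572, -0.1455, 0.3026]
orientation: [-3.14, 0.002, 0.446]
force: [0.5, 0.1, -0.9]
opening: 0.426
gripper_force: 25.0
t: 11.05
tcp_pos: [0.6029, 0.0648, 0.3029]
orientation: [-3.141, 0.001, 0.447]
force: [1.1, 0.0, -0.1]
opening: 0.424
gripper_force: 25.0
t: 11.55
tcp_pos: [0.612, 0.1451, 0.3036]
orientation: [3.14, 0.001, 0.445]
force: [0.1, -0.5, -1.0]
opening: 0.424
gripper_force: 25.0
500 2106 [0.4804 0.2809 0.06  ]
125 310 [0.4835 0.1506 0.0418]
250 1277 [0.612  0.1514 0.0522]
50 1657 [0.6104 0.2835 0.0338]
[0.61222733 0.14447176 0.30397197] [3.14040316e+00 6.86150152e-04 4.43318103e-01] [-0.17  0.36 -0.22  1.57  0.08  1.22 -1.53] 11.65
```

```bash
python3 -m pendant '{"hand":[0,0,0,0,0],"translation":[[0,6,0],[0,0,-15],[0,0,-25],[0,0,-20],[0,0,-10]],"spin":[0,0,0,0,0]}'
python3 -m pendant '{"hand":[0,0,0,0,0],"translation":[[0,0,-4],[0,0,-3],[0,0,-1],[0,0,0],[0,0,0]],"spin":[0,0,0,0,0]}'
```

```text
t: 12.15
tcp_pos: [0.6112, 0.1521, 0.2314]
orientation: [3.141, 0.003, 0.446]
force: [1.6, -0.7, 0.1]
opening: 0.426
gripper_force: 25.0
t: 12.65
tcp_pos: [0.6122, 0.1533, 0.2266]
orientation: [3.141, -0.001, 0.447]
force: [1.0, -1.2, -1.8]
opening: 0.426
gripper_force: 25.0
```

```bash
python3 -m pendant '{"hand":[0,0,0,0],"translation":[[0,0,-1],[0,0,-1],[0,0,0],[0,0,0]],"spin":[0,0,0,0]}'
```

```text
t: 13.05
tcp_pos: [0.6128, 0.1539, 0.226]
orientation: [3.141, -0.003, 0.447]
force: [-0.6, -2.1, 7.6]
opening: 0.427
gripper_force: 25.0
```

```bash
python3 -m pendant '{"hand":[0.5,0.65,0.65,0.65,0.65],"translation":[[0,0,0],[0,0,0],[0,0,0],[0,0,20],[0,0,40]],"spin":[0,0,0,0,0]}'
python3 -m pendant '{"hand":[0.7,0.7,0.7,0.7,0.7],"translation":[[0,0,0],[0,0,0],[0,0,0],[0,0,0],[0,0,0]],"spin":[0,0,0,0,0]}'
python3 chk.py 50 250
```

```text
t: 13.55
tcp_pos: [0.6099, 0.1527, 0.2812]
orientation: [-3.14, 0.007, 0.447]
force: [0.7, 0.3, -0.2]
opening: 0.656
gripper_force: 0.0
t: 14.05
tcp_pos: [0.6115, 0.1532, 0.283]
orientation: [-3.141, 0.002, 0.447]
force: [-0.2, -0.0, -0.1]
opening: 0.692
gripper_force: 0.0
scene 50 42 [0.6078 0.2846] ztop 0.1888 expect 0.189
scene 250 81 [0.609 0.153] ztop 0.243 expect 0.243
  bench scene 500 [ 0.4159 -0.1315]
  bench scene 125 [ 0.6108 -0.2931]
side 50 83 [0.609  0.2844] ztop 0.1882 expect 0.189
side 250 104 [0.6113 0.1539] ztop 0.2425 expect 0.243
  bench side 500 [ 0.4185 -0.1316]
  bench side 125 [ 0.612  -0.2926]
```

```bash
python3 -m pendant '{"hand":[0.75,0.75,0.75,0.75,0.75],"translation":[[-12,-18,0],[-24,-35,0],[-24,-35,0],[-24,-35,0],[-24,-35,0]],"spin":[0,0,0,0,0]}'
python3 -m pendant '{"hand":[0.75,0.75,0.75,0.75,0.75],"translation":[[-24,-35,0],[-24,-35,0],[-24,-35,-20],[-14,-21,-20],[0,0,0]],"spin":[0,0,0,0,0]}'
python3 -m pendant '{"hand":[0.75,0.75],"translation":[[0,0,0],[0,0,0]],"spin":[0,0]}'
```

```text
t: 14.65
tcp_pos: [0.5028, -0.006, 0.284]
orientation: [-3.142, 0.0, 0.447]
force: [0.1, -0.1, -0.3]
opening: 0.749
gripper_force: 0.0
t: 15.15
tcp_pos: [0.4142, -0.1335, 0.2419]
orientation: [-3.14, 0.004, 0.441]
force: [-0.1, -0.0, 0.3]
opening: 0.747
gripper_force: 0.0
t: 15.35
tcp_pos: [0.4192, -0.1298, 0.2448]
orientation: [3.141, -0.001, 0.448]
force: [0.8, -0.2, 1.0]
opening: 0.752
gripper_force: 0.0
```

```bash
python3 -m pendant '{"hand":[0.75,0.75,0.75,0.75,0.75],"translation":[[0,-1,-15],[0,0,-30],[0,0,-25],[0,0,-10],[0,0,-5]],"spin":[0,0,0,0,0]}'
python3 -m pendant '{"hand":[0,0,0,0,0],"translation":[[0,0,0],[0,0,0],[0,0,0],[0,0,0],[0,0,0]],"spin":[0,0,0,0,0]}' 30
python3 -m pendant '{"hand":[0,0,0,0,0],"translation":[[0,0,10],[0,0,20],[0,0,20],[0,0,0],[0,0,0]],"spin":[0,0,0,0,0]}'
```

```text
t: 15.85
tcp_pos: [0.4186, -0.1309, 0.1588]
orientation: [-3.141, 0.0, 0.448]
force: [-0.2, -0.7, 0.2]
opening: 0.747
gripper_force: 0.0
t: 16.35
tcp_pos: [0.4187, -0.1316, 0.16]
orientation: [3.141, -0.002, 0.447]
force: [-1.1, 2.2, 6.8]
opening: 0.507
gripper_force: 30.0
t: 16.85
tcp_pos: [0.4178, -0.1318, 0.209]
orientation: [3.141, -0.0, 0.447]
force: [-0.5, -0.3, -3.5]
opening: 0.511
gripper_force: 30.0
```

```bash
python3 -m pendant '{"hand":[0,0,0,0,0],"translation":[[15,0,15],[20,0,35],[15,10,35],[6,30,30],[6,40,12]],"spin":[0,0,0,0,0]}'
python3 -m pendant '{"hand":[0,0,0,0,0],"translation":[[0,44,0],[0,44,0],[0,44,0],[0,44,0],[0,44,0]],"spin":[0,0,0,0,0]}'
python3 -m pendant '{"hand":[0,0,0,0,0],"translation":[[0,44,0],[0,40,0],[0,25,0],[0,0,0],[0,0,0]],"spin":[0,0,0,0,0]}'
python3 look.py w4
```

```text
t: 17.35
tcp_pos: [0.4811, -0.0525, 0.3376]
orientation: [3.14, -0.002, 0.443]
force: [1.1, -0.5, -3.1]
opening: 0.508
gripper_force: 30.0
t: 17.85
tcp_pos: [0.4791, 0.1696, 0.3345]
orientation: [-3.141, 0.002, 0.447]
force: [0.7, 0.2, -2.2]
opening: 0.508
gripper_force: 30.0
t: 18.35
tcp_pos: [0.4795, 0.277, 0.3344]
orientation: [3.141, 0.003, 0.448]
force: [0.3, 0.1, -3.1]
opening: 0.503
gripper_force: 30.0
500 1185 [0.4776 0.2809 0.062 ]
125 1368 [0.4815 0.1503 0.0425]
250 3331 [0.6156 0.1459 0.0477]
50 2169 [0.6139 0.2808 0.0322]
[0.48013694 0.27565161 0.33507074] [3.14066261e+00 1.95483848e-03 4.44983110e-01] [-0.31  0.22 -0.39  1.7   0.09  1.24 -1.84] 18.45
```

```bash
python3 -m pendant '{"hand":[0,0,0,0,0],"translation":[[-1,4.5,0],[0,0,-15],[0,0,-25],[0,0,-17],[0,0,-10]],"spin":[0,0,0,0,0]}'
python3 -m pendant '{"hand":[0,0,0,0,0],"translation":[[0,0,-4],[0,0,-3],[0,0,-1],[0,0,0],[0,0,0]],"spin":[0,0,0,0,0]}'
```

```text
t: 18.95
tcp_pos: [0.4786, 0.2807, 0.2677]
orientation: [3.141, 0.002, 0.445]
force: [-0.7, -1.2, -2.2]
opening: 0.511
gripper_force: 30.0
t: 19.45
tcp_pos: [0.4793, 0.282, 0.2618]
orientation: [-3.142, -0.001, 0.447]
force: [-0.0, 0.3, -2.8]
opening: 0.508
gripper_force: 30.0
```

```bash
python3 -m pendant '{"hand":[0,0,0,0],"translation":[[0,0,-1],[0,0,-1],[0,0,0],[0,0,0]],"spin":[0,0,0,0]}'
```

```text
t: 19.85
tcp_pos: [0.4796, 0.2825, 0.2611]
orientation: [-3.141, -0.003, 0.447]
force: [-2.8, -0.9, 6.7]
opening: 0.507
gripper_force: 30.0
```

```bash
python3 -m pendant '{"hand":[0.6,0.7,0.7,0.7,0.7],"translation":[[0,0,0],[0,0,0],[0,0,0],[0,0,20],[0,0,40]],"spin":[0,0,0,0,0]}'
python3 -m pendant '{"hand":[0.7,0.7,0.7,0.7,0.7],"translation":[[0,0,0],[0,0,0],[5,-20,0],[10,-45,0],[10,-45,0]],"spin":[0,0,0,0.1,0.14]}'
python3 -m pendant '{"hand":[0.65,0.65,0.65,0.65,0.65],"translation":[[10,-45,0],[10,-45,0],[10,-45,0],[10,-45,0],[10,-45,0]],"spin":[0.14,0.14,0.14,0.14,0.14]}'
python3 -m pendant '{"hand":[0.65,0.65,0.65,0.65,0.65],"translation":[[10,-45,0],[10,-45,-20],[10,-45,-30],[10,-45,-40],[10,-45,-40]],"spin":[0.14,0.04,0,0,0]}'
python3 -m pendant '{"hand":[0.65,0.65,0.65],"translation":[[5,-15,-10],[0,0,0],[0,0,0]],"spin":[0,0,0]}'
python3 chk.py 50 250 500; python3 -m pendant '{"hand":[0.65],"translation":[[0,0,0]],"spin":[0]}'
```

```text
t: 20.35
tcp_pos: [0.4776, 0.2805, 0.3167]
orientation: [3.141, 0.007, 0.447]
force: [1.3, 0.5, 0.9]
opening: 0.703
gripper_force: 0.0
t: 20.85
tcp_pos: [0.503, 0.1726, 0.3176]
orientation: [-3.141, 0.002, 0.687]
force: [0.9, 0.0, 0.1]
opening: 0.699
gripper_force: 0.0
t: 21.35
tcp_pos: [0.5517, -0.0458, 0.3177]
orientation: [-3.14, 0.0, 1.364]
force: [1.5, -0.4, 0.1]
opening: 0.652
gripper_force: 0.0
t: 21.85
tcp_pos: [0.5971, -0.25, 0.2039]
orientation: [-3.14, -0.0, 1.538]
force: [0.0, -0.1, 0.1]
opening: 0.65
gripper_force: 0.0
t: 22.15
tcp_pos: [0.6033, -0.2615, 0.1969]
orientation: [3.141, -0.001, 1.54]
force: [-0.2, 0.4, 0.9]
opening: 0.648
gripper_force: 0.0
scene 50 45 [0.6075 0.2846] ztop 0.1886 expect 0.189
scene 250 80 [0.6092 0.153 ] ztop 0.2428 expect 0.243
scene 500 93 [0.4771 0.2821] ztop 0.2809 expect 0.281
  bench scene 125 [ 0.6108 -0.293 ]
side 50 85 [0.6091 0.2844] ztop 0.1882 expect 0.189
side 250 105 [0.6109 0.1539] ztop 0.2422 expect 0.243
side 500 214 [0.4784 0.2821] ztop 0.2804 expect 0.281
  bench side 125 [ 0.6119 -0.2922]
t: 22.35
tcp_pos: [0.6038, -0.2614, 0.1983]
orientation: [3.139, 0.0, 1.541]
force: [1.1, 0.2, 0.7]
opening: 0.654
gripper_force: 0.0
```

Three flasks are seated. Now for the 125 ml flask: shift by (+8,-31.5) mm and go down to TCP z 0.096.

```bash
python3 -m pendant '{"hand":[0.65,0.65,0.65,0.65,0.65],"translation":[[8,-31,0],[0,0,-20],[0,0,-35],[0,0,-30],[0,0,-16]],"spin":[0,0,0,0,0]}'
python3 -m pendant '{"hand":[0.65,0,0,0,0],"translation":[[0,0,0],[0,0,0],[0,0,0],[0,0,0],[0,0,0]],"spin":[0,0,0,0,0]}' 25
python3 -m pendant '{"hand":[0,0,0,0,0],"translation":[[0,0,0],[0,0,15],[0,0,35],[0,0,40],[0,0,45]],"spin":[0,0,0,0,0]}'
python3 -m pendant '{"hand":[0,0],"translation":[[0,0,35],[0,0,0]],"spin":[0,0]}'
```

```text
t: 22.85
tcp_pos: [0.6101, -0.2929, 0.0939]
orientation: [-3.14, -0.001, 1.54]
force: [-1.0, 0.3, -0.7]
opening: 0.651
gripper_force: 0.0
t: 23.35
tcp_pos: [0.6118, -0.2948, 0.0972]
orientation: [3.139, 0.001, 1.538]
force: [-1.7, 0.3, 6.0]
opening: 0.423
gripper_force: 25.0
t: 23.85
tcp_pos: [0.6099, -0.2941, 0.2318]
orientation: [-3.14, -0.001, 1.538]
force: [1.0, -0.3, -0.3]
opening: 0.43
gripper_force: 25.0
t: 24.05
tcp_pos: [0.6134, -0.2953, 0.2729]
orientation: [3.131, 0.004, 1.538]
force: [0.9, 0.6, -0.3]
opening: 0.426
gripper_force: 25.0
```

```bash
python3 -m pendant '{"hand":[0,0,0,0,0],"translation":[[-8,20,0],[-13,44,0],[-13,44,0],[-13,44,0],[-13,44,0]],"spin":[0,0,0,0,0]}'
python3 -m pendant '{"hand":[0,0,0,0,0],"translation":[[-13,44,0],[-13,44,0],[-13,44,0],[-13,44,0],[-13,40,0]],"spin":[0,0,0,0,0]}'
python3 -m pendant '{"hand":[0,0,0,0,0],"translation":[[-5,20,0],[0,10,0],[0,0,0],[0,0,0],[0,0,0]],"spin":[0,0,0,0,0]}'
python3 look.py w5;python3 -m pendant '{"hand":[0],"translation":[[0,0,0]],"spin":[0]}'
```

```text
t: 24.55
tcp_pos: [0.5495, -0.0967, 0.2653]
orientation: [-3.141, 0.0, 1.538]
force: [0.8, -0.5, -0.5]
opening: 0.427
gripper_force: 25.0
t: 25.05
tcp_pos: [0.4844, 0.1195, 0.2655]
orientation: [-3.141, 0.0, 1.539]
force: [0.2, 0.1, -1.1]
opening: 0.424
gripper_force: 25.0
t: 25.55
tcp_pos: [0.4813, 0.1458, 0.2652]
orientation: [-3.141, 0.001, 1.535]
force: [0.5, -0.5, -0.8]
opening: 0.427
gripper_force: 25.0
500 3741 [0.4785 0.2856 0.059 ]
125 1228 [0.4807 0.1477 0.0444]
250 4569 [0.6177 0.1478 0.0478]
50 2419 [0.6138 0.279  0.0298]
[0.4811387  0.14622557 0.26526038] [-3.14136442e+00  3.97808177e-04  1.53588121e+00] [-0.03  0.19 -0.44  1.9   0.09  1.07 -0.54] 25.65
t: 25.75
tcp_pos: [0.481, 0.1468, 0.2654]
orientation: [-3.142, 0.0, 1.537]
force: [1.0, 0.4, -0.4]
opening: 0.43
gripper_force: 25.0
```

View pics/w5.png

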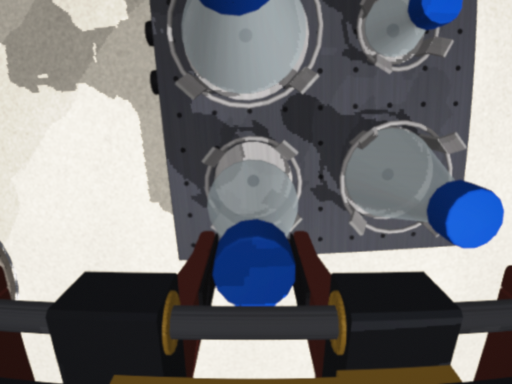

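The view shows the other three flasks sitting in their clamps and the 125 ml flask hanging over its own at about (253,185). I'll lower it.

```bash
python3 -m pendant '{"hand":[0,0,0,0,0],"translation":[[0,2.5,0],[0,0,-15],[0,0,-22],[0,0,-15],[0,0,-8]],"spin":[0,0,0,0,0]}'
python3 -m pendant '{"hand":[0,0,0,0,0],"translation":[[0,0,-4],[0,0,-3],[0,0,-1],[0,0,0],[0,0,0]],"spin":[0,0,0,0,0]}'
```

```text
t: 26.25
tcp_pos: [0.4802, 0.1499, 0.2042]
orientation: [-3.14, 0.001, 1.538]
force: [-1.1, -0.2, -0.7]
opening: 0.429
gripper_force: 25.0
t: 26.75
tcp_pos: [0.4811, 0.1504, 0.1982]
orientation: [3.141, -0.0, 1.538]
force: [-2.4, 0.4, 5.2]
opening: 0.426
gripper_force: 25.0
```

```bash
python3 -m pendant '{"hand":[0.5,0.62,0.62,0.62,0.62],"translation":[[0,0,0],[0,0,0],[0,0,0],[0,0,20],[0,0,40]],"spin":[0,0,0,0,0]}'
python3 -m pendant '{"hand":[0.62,0.62,0.62,0.62,0.62],"translation":[[0,0,40],[0,-20,30],[0,-40,0],[0,-40,0],[0,-40,0]],"spin":[0,0,0,0,0]}'
python3 -m pendant '{"hand":[0.62,0.62,0.62,0.62,0.62],"translation":[[0,-40,0],[0,-40,0],[0,0,0],[0,0,0],[0,0,0]],"spin":[0,0,0,0,0]}'
python3 chk.py 50 125 250 500
python3 - <<'E'
import numpy as np,cv2
cv2.imwrite("pics/end.png",np.load("scene.npz")["im"][:,:,::-1])
E
```

```text
t: 27.25
tcp_pos: [0.479, 0.1492, 0.2554]
orientation: [-3.136, 0.002, 1.538]
force: [1.1, -0.4, -0.2]
opening: 0.619
gripper_force: 0.0
t: 27.75
tcp_pos: [0.4806, 0.0087, 0.3277]
orientation: [3.141, 0.0, 1.539]
force: [0.8, 0.3, -0.5]
opening: 0.623
gripper_force: 0.0
t: 28.25
tcp_pos: [0.4808, -0.0686, 0.3274]
orientation: [3.142, -0.0, 1.54]
force: [0.6, 0.2, -0.2]
opening: 0.623
gripper_force: 0.0
scene 50 42 [0.6073 0.285 ] ztop 0.1888 expect 0.189
scene 125 82 [0.4806 0.1518] ztop 0.2163 expect 0.21700000000000003
scene 250 83 [0.609  0.1532] ztop 0.2429 expect 0.243
scene 500 96 [0.4772 0.2821] ztop 0.2807 expect 0.281
side 50 88 [0.6091 0.2844] ztop 0.1884 expect 0.189
side 125 116 [0.4812 0.1521] ztop 0.216 expect 0.21700000000000003
side 250 110 [0.6113 0.1538] ztop 0.2423 expect 0.243
side 500 223 [0.4784 0.2821] ztop 0.2804 expect 0.281
```

View pics/end.png

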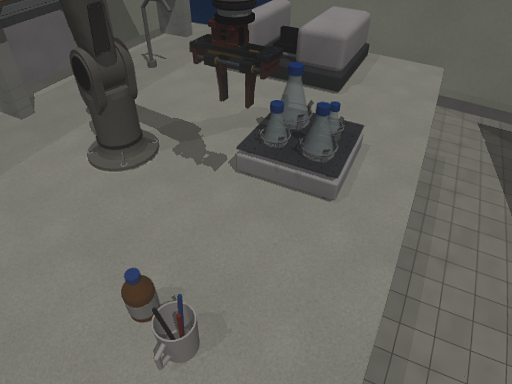

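The picture shows all four flasks upright in their clamps, the bottle at (140,297) and the mug at (177,333) where they were, and the arm clear of everything.

```bash
python3 -c "
from station import *
print(finish_job())"
```

```text
the job is handed in; nothing more can be done
None
```

All four flasks stand upright on the floors of their own clamps, the amber bottle and mug look undisturbed in the final picture, and I handed the job in at about 28 s; no verdict was returned.

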